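# Hold a pierced brooch plate up to the light in its flip frame

### The job

A pierced brass brooch plate lies in the small flip frame on the bench board. Swing the keeper bar shut over the plate until it snaps past its ball catch, then swing the frame up by its wooden handle to the balance point where it stands over its hinge and would fall neither way, so that the light shows through the piercing. Finish while still holding it steady there by the handle, without ever letting it drop over onto the rear stops, with the plate still in the frame and the other things on the board left where they are.

Things in the scene. Friction and masses are not known exactly. Their poses are not given: they have to be found in the camera images.
- flip_base: grey cast base of the flip frame, fixed to the board, 116 x 106 mm, 10 mm thick. Origin on the board straight below the middle of the hinge pin; x from the handle end towards the hinge and the rear stops (away from the robot at yaw 0), y along the hinge pin, z up. Base reaches from x = -84 to +32 mm; the handle overhangs the bare board. Two rear stops 56 mm tall at x = +22, y = +-33 mm.
- frame_hinge (a point): middle of the hinge pin, 40 mm above the board; the pin runs along y of flip_base
- frame (a joint): angle of the aluminium frame (72 mm square, 8 mm thick, about 0.3 kg with all it carries, nearly frictionless hinge). 0 = flat on the front rests, handle towards the robot; grows as the handle rises; 1.57 = standing on edge, keeper side away from the robot; 2.35 = fallen over onto the rear stops. Balance (centre of gravity straight above the hinge) at 1.545: short of it it falls back, past it it falls over.
- handle (a point): centre of the wooden drum handle, 112 mm from the hinge pin in the mid-plane of the frame (40 mm above the board when flat). Drum 22 mm in diameter, 18 mm long, axis parallel to the hinge: pinch it on its two flat end faces, fingers pointing down at any frame angle; it turns on its axle. The frame's edge is 34 mm from the drum's centre; nothing lies beside it.
- drum: the wooden drum of the handle as a part: 22 mm in diameter, 18 mm long, free to turn on its axle at the end of the frame's steel stem. Origin at its centre, y along its axle (parallel to the hinge); its x and z turn with it
- keeper (a joint): angle of the steel keeper bar, which turns in the plane of the frame on a screw in the left (+y) rail, 42 mm from the hinge pin, at y = +31 mm. 0 = shut against its stop: parallel to the hinge, across the plate. Grows to 1.3 as the free end swings towards the hinge. Its end rides over a sprung ball in the right rail between 0.20 and 0.05 (up to 4 N at the knob), then snaps to 0 and is held; elsewhere it stays put.
- keeper_knob (a point): middle of the black knob on the keeper bar (12 mm diameter, 32 mm tall, upright when the frame is flat), 48 mm from the bar's screw and circling it. With the frame flat it is 71 mm above the board (knob from 53 to 85 mm; the bar's top face at 49 mm); it moves towards -x of flip_base as the bar shuts.
- seat (a point): where the plate's origin lies when the plate is seated in the frame: in the mid-plane of the frame, 42 mm from the hinge pin
- brooch: pierced brass plate 48 x 48 x 3 mm, loose in the frame's 52 mm square opening on an inner lip. Origin at the centre of its underside, z normal to the plate
- rubber_block: black rubber bench block, 50 x 60 x 22 mm, bystander on the other side of the wooden bench pin
- pliers_green: green-handled pliers, 140 x 47 x 11 mm, bystander
- needle_file_7: needle file, 130 mm long, 4 mm thick, bystander
- tweezers_board: steel tweezers, 130 x 15 x 8 mm, bystander
- lid_cup_0: light blue cap used as a dish, 37 mm wide, 22 mm tall, bystander
- loupe: round grey-white loupe, 31 mm wide, 19 mm tall, bystander
Things that resemble listed ones, but are neither listed nor needed, are in the scene too. Several things have the shape of the brooch; the one meant has the colours described above.

How it is judged:
By the outcome, as a careful person would: the job done as asked, in the order asked, and still so for the second after the job is handed in, while the arm keeps its last pose, push and grip.
It also fails if it takes over 43 s, if anything falls off the work surface, if the arm or the gripper's body presses on something with over 40 N, if the wrist force passes 120 N, or if a joint passes its speed limit or range.

### The arm

A 6-joint arm with a two-finger parallel gripper is mounted at the origin on a cart in front of the work surface, level with it; the furniture and walls round the work are solid. World frame = base frame: x ahead of the robot, y to its left, z up, the work surface at z = 0. Lengths are in m, angles in rad, forces in N, time in s.
With the tool pointing down it reaches from about 0.275 to 1 m from the base axis. Payload 8.4 kg.
Tool frame: the origin (TCP) lies midway between the tips of the shut fingers; the grasp point (between the pads) lies 19 mm behind it; z points along the fingers, y is the line along which they close (so a half turn about z gives the same grasp; the last joint's range is limited). The gripper opens to 85 mm and grips with 20 to 120 N. Pads are 22 mm wide; open, the fingers measure 114 mm over their backs; the gripper's body (76 mm by 85 mm) begins 54 mm behind the grasp point. The pads swing forward as they close: fully open they stand 13 mm farther back than shut.
Start: joints at [1.26, 0.353, 1.633, -0, 1.155, -0.002], TCP at [0.19, 0.595, 0.231] pointing down, gripper open.
Joint ranges: [-2.63, 2.63], [-0.92, 2.1], [0.06, 2.66], [-1.3, 4.44], [0, 2.69], [-3.02, 3.02]. Speed limits (rad/s): [2.22, 2.22, 2.79, 3.14, 3.14, 3.14].

### API

Orientations are given as a rotation vector (axis times angle).
In Python, from bench import get_obs, camera, hand_in gives the robot as it stands. The module is installed in compiled form; this text tells all that it offers.
- The arm moves only by the tool drive_tool, never from a script. Its argument "plan" is a list of rows, each a list of 7 numbers: the turn, a rotation vector about the tool's x, y, z in degrees, then the shift along the tool's x, y, z in cm, then the gripper command: -1 is fully open, 1 is shut, values between are in proportion. In form: [[ax, ay, az, tx, ty, tz, gripper], ...]. A call has 1 to 10 rows; each row shifts and turns the commanded pose from where the row before left it, along the tool's axes as they then stand; what a row does not reach is not made up. A row lasts 1/12 s, in which the tool goes at most 41.7 mm and 7.16 degrees, less where a joint would pass 70% of its speed; a pose out of reach is approached as far as the arm can. A call is refused whole if a number of a shift passes 4.17 or a number of a turn 7.16, either way. A call with a gripper value outside its range is refused whole. The fingers move at their own pace and stop on an object; the grip force is fixed at half the most. Time passes only in rows, so rows that do not move let the fingers close. It gives the time, the measured TCP pose, the force, the opening and the grip force at its end, in the units of the state.
- get_obs(): the state, without advancing time (a new reading comes with each control period).
- camera(name): name is "scene" or "side" or "wrist"; returns a dict with "frame" (420x560x3 uint8, red, green, blue), "vfov" (degrees; the focal length in pixels is half the picture's height over the tangent of half this angle, whatever the lens; pixels are square), "cx", "cy" (the principal point, pixels), "extrinsics" (4x4, takes a point from camera to world coordinates). Camera axes: x right, y down, z forward; pixel columns grow to the right and rows downward; lengths in m; the calibration is good to about 2 mm. A picture is of the moment at which its call begins. There is no depth.
- hand_in(): hands the job in; it is judged then, once.
The state is a dict: "time_s": time; "q": joint angles; "joint_velocities": joint speeds; "joint_torque": joint torques, N m; "position": TCP position; "ee_rot": TCP orientation; "ft_force": force on the tool from outside, world axes, zero at the start; "wrist_torque": the same for the moment, N m; "finger_gap": opening from 0.0 (shut) to 1.0 (fully open); "gripper_force": force on a finger pad.
Only numpy, scipy, OpenCV 4.12 (cv2) and the standard library are available. Lean on these libraries where they do the work, as an engineer would, in place of code of your own. Each camera call takes 0.05 s, during which the arm holds its last target. There are 200 camera calls.

## Working session

There is one attempt and no reset: what is moved stays moved. The work goes in short steps, Python scripts to look and compute and a tool call to move; the robot and the scene stay as the last step left them, time stands still between calls to the robot, and variables do not carry over. Pictures are saved under pics/ and viewed, at most 10 in all, crops included, and the job is handed in when it is done.

Besides the shell and the picture viewer there is one more tool, called by a JSON object that holds its "method" and its "body", one argument or row to a line. drive_tool: Moves the arm, as the interface text tells. Its arguments: {"type":"object","properties":{"plan":{"type":"array","items":{"type":"array","items":{"type":"number"}}}},"required":["plan"]}

```bash
mkdir -p pics
cat > h.py <<'E'
import numpy as np, cv2
from bench import get_obs, camera
from scipy.spatial.transform import Rotation as R
def snap(n,f):
    c=camera(n); cv2.imwrite('pics/'+f+'.png',c['frame'][:,:,::-1]); np.savez('pics/'+f+'.npz',**c); return c
def load(f): return dict(np.load('pics/'+f+'.npz'))
def K(c): 
    f=c['frame'].shape[0]/2/np.tan(np.radians(c['vfov'])/2); return f,c['cx'],c['cy']
def ray(c,u,v,z):
    f,cx,cy=K(c);E=c['extrinsics'];d=E[:3,:3]@np.array([(u-cx)/f,(v-cy)/f,1]);o=E[:3,3]
    return o+d*(z-o[2])/d[2]
def proj(c,P):
    f,cx,cy=K(c);E=c['extrinsics'];p=(np.atleast_2d(P)-E[:3,3])@E[:3,:3]
    return np.c_[p[:,0]/p[:,2]*f+cx,p[:,1]/p[:,2]*f+cy]
E
python3 - <<'E'
from h import *
for n in ['scene','side','wrist']:
    c=snap(n,n+'0'); print(n,c['vfov'],c['extrinsics'].round(3).tolist())
im=[cv2.imread(f'pics/{n}0.png') for n in ['scene','side']]
cv2.imwrite('pics/a.png',im[0]);o=get_obs();print(o)
E
```

```text
scene 49.836226853300516 [[0.681, -0.517, 0.519, 0.057], [-0.732, -0.461, 0.501, -0.431], [-0.02, -0.722, -0.692, 0.65], [0.0, 0.0, 0.0, 1.0]]
side 50.103888322464 [[0.846, -0.319, 0.427, 0.042], [-0.533, -0.522, 0.666, -0.752], [0.01, -0.791, -0.611, 0.733], [0.0, 0.0, 0.0, 1.0]]
wrist 62.74216328551129 [[0.303, 0.905, 0.298, 0.112], [0.953, -0.288, -0.095, 0.62], [-0.001, 0.313, -0.95, 0.374], [0.0, 0.0, 0.0, 1.0]]
{'time_s': 0.15, 'q': array([ 1.25958624e+00,  3.53481763e-01,  1.63395371e+00,  2.67590997e-06,
        1.15519167e+00, -2.39909024e-03]), 'joint_velocities': array([ 0.00014844, -0.00082875, -0.00375071, -0.00032369,  0.00040515,
       -0.00070586]), 'joint_torque': array([ 5.35160452e-04, -6.05635643e+01, -3.42340779e+01,  1.40563779e-04,
        6.09327384e-03, -4.61011768e-05]), 'position': array([0.1898437 , 0.59509704, 0.2307428 ]), 'ee_rot': array([-4.83130404e-01, -3.10405487e+00,  1.60435284e-03]), 'ft_force': array([-0.06987571,  0.15231686,  0.15037437]), 'wrist_torque': array([-0.00819777,  0.03159246,  0.00506623]), 'gripper_force': 0.0, 'finger_gap': 0.9988945953155083}
```

View pics/scene0.png

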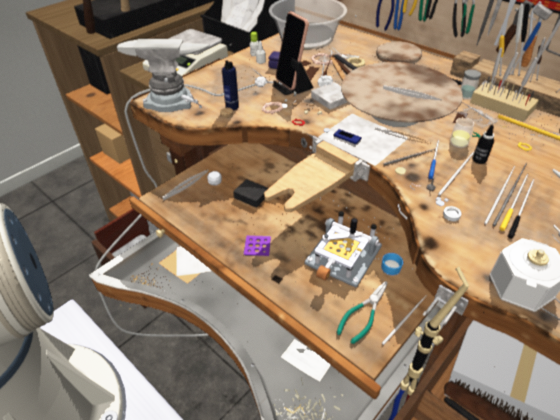

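View pics/side0.png

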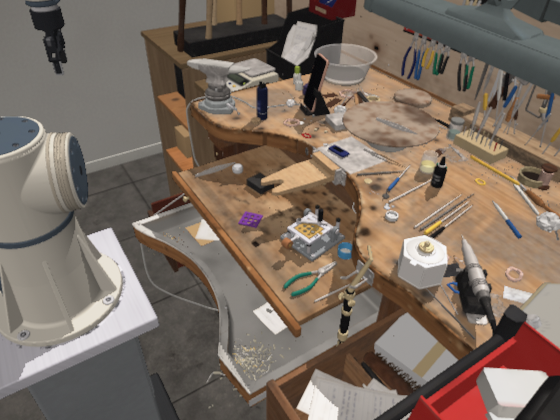

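Scene: the flip frame is at about (342,248), with the brass plate in it. A purple plate of the same shape at (257,245) is a decoy. Next is a close crop of both views.

Run:
```python
from h import *
a=cv2.imread('pics/scene0.png')[205:295,290:410]; b=cv2.imread('pics/side0.png')[195:270,270:370]
a=cv2.resize(a,(800,600),interpolation=3); cv2.imwrite('pics/c1.png',a)
b=cv2.resize(b,(800,600),interpolation=3); cv2.imwrite('pics/c2.png',b)
```

```text
(no output)
```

View pics/c1.png

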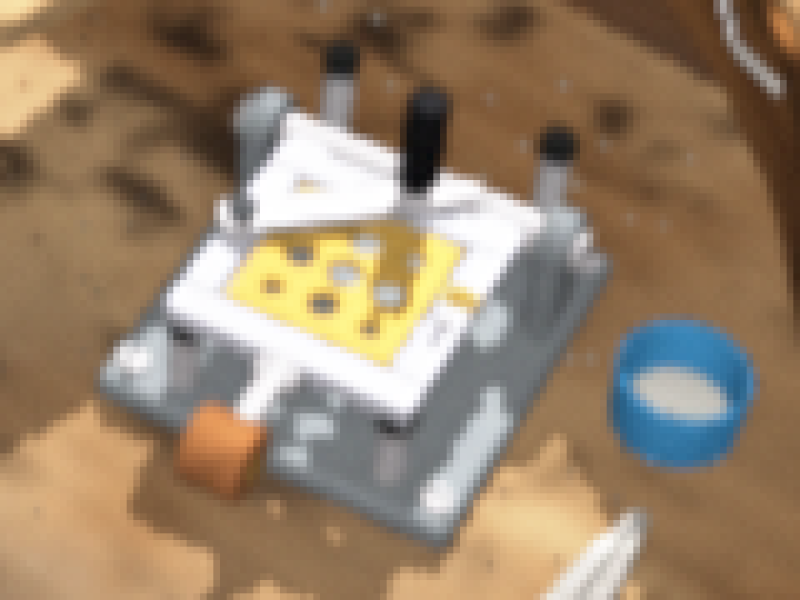

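View pics/c2.png

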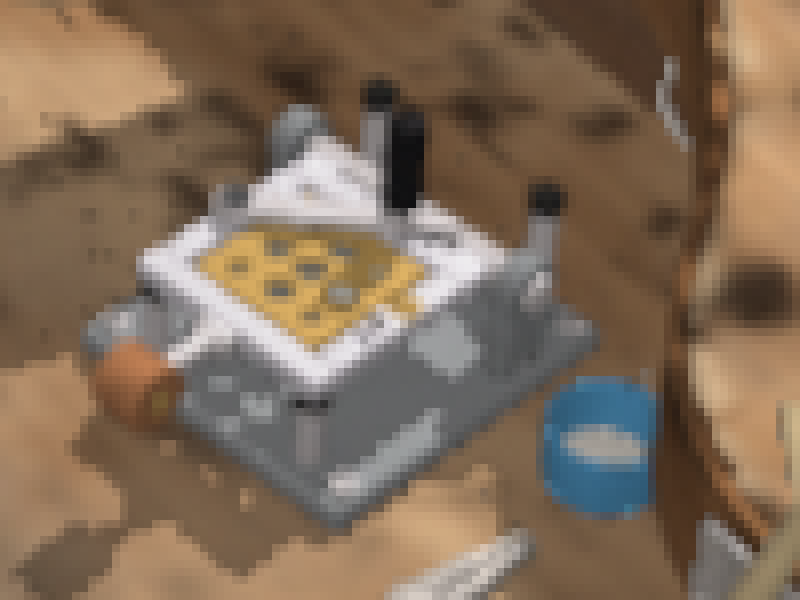

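Both crops show the brass plate seated, the black knob at (430,140) and the orange drum at (220,450) in crop 1. The stops are at (342,55) and (558,140), with the blue cap to the right. I'll fit the base pose and keeper angle.

Run:
```python
from h import *
from scipy.optimize import least_squares
A=load('scene0');B=load('side0')
ca=lambda p:np.array(p)/6.667+[290-.5,205-.5]
cb=lambda p:np.array(p)/8+[270-.5,195-.5]
def model(t):
    x,y,w,k=t;kn=lambda z:[-.042+.048*np.sin(k),.031-.048*np.cos(k),z]
    P=np.array([[-.112,0,.04],[.022,.033,.056],[.022,-.033,.056],kn(.085),kn(.053),[-.084,.053,.01],[-.084,-.053,.01],[.032,-.053,.01]])
    return P@R.from_euler('z',w).as_matrix().T+[x,y,0]
ua=ca([[220,450],[342,50],[558,135],[430,97],[415,185],[105,385],[445,525],[607,262]])
ub=cb([[138,385],[380,88],[547,190],[408,118],[402,205],[np.nan]*2,[335,510],[595,330]])
def res(t):
    P=model(t);return np.nan_to_num(np.r_[proj(A,P)-ua,proj(B,P)-ub]).ravel()
s=least_squares(res,[.6,-.1,0.3,.9],loss='soft_l1');print(s.x,np.degrees(s.x[2:]));print(res(s.x).reshape(-1,2).round(1).tolist());print(model(s.x).round(4).tolist())
print('cap',ray(A,*ca([682,400]),.01))
o=get_obs();print(R.from_rotvec(o['ee_rot']).as_matrix().round(3))
```

```text
[ 0.57014165 -0.12999876  0.19165126  0.68384355] [10.98080808 39.18134902]
[[-0.1, 0.1], [-0.6, -0.2], [-0.4, -0.2], [-0.8, 0.1], [-0.3, -0.6], [-2.3, -1.9], [-0.3, 1.1], [1.0, -1.6], [0.2, 0.9], [0.2, 0.2], [0.3, 0.5], [0.3, 0.7], [0.0, 0.5], [0.0, 0.0], [0.7, 1.2], [1.6, -0.0]]
[[0.4602, -0.1513, 0.04], [0.5855, -0.0934, 0.056], [0.598, -0.1582, 0.056], [0.5599, -0.1383, 0.085], [0.5599, -0.1383, 0.053], [0.4776, -0.094, 0.01], [0.4978, -0.198, 0.01], [0.6117, -0.1759, 0.01]]
cap [ 0.57771394 -0.21998429  0.01      ]
[[-0.953  0.304 -0.   ]
 [ 0.304  0.953 -0.001]
 [ 0.    -0.001 -1.   ]]
```

Choice: the pose fits both views to about 1 px. The base is at (0.570, -0.130), yaw 11°, with the keeper at about 0.68 rad. The purple plate and the blue cap are not needed. First I rotate and lift.

{"method": "drive_tool", "body": {
  "plan": [
    [0,0,6.8,0,0,-0.7,-1],
    [0,0,6.8,0,0,-0.7,-1],
    [0,0,6.8,0,0,-0.7,-1],
    [0,0,6.8,0,0,-0.7,-1],
    [0,0,6.8,0,0,-0.7,-1],
    [0,0,6.8,0,0,-0.7,-1],
    [0,0,6.8,0,0,-0.7,-1],
    [0,0,6.8,0,0,-0.7,-1],
    [0,0,6.9,0,0,-0.7,-1]
  ]
}}

```text
time_s: 0.9
position: [0.1899, 0.5952, 0.2943]
ee_rot: [2.005, 2.418, -0.001]
ft_force: [-0.2, -0.1, 0.0]
finger_gap: 1.0
gripper_force: 0.0
```

```bash
cat >> h.py <<'E'
B0=np.array([.5701,-.13,0]);YAW=.19165
def st(*targets):
    o=get_obs();M=R.from_rotvec(o['ee_rot']).as_matrix();Rb=R.from_euler('z',YAW).as_matrix()
    b=Rb.T@(o['position']-B0);print('t',round(o['time_s'],2),'base mm',(b*1e3).round(1),'yaw_y',np.degrees(np.arctan2(M[1,1],M[0,1])).round(1),'z',M[:,2].round(3),'F',(Rb.T@o['ft_force']).round(1),'gap mm',round(o['finger_gap']*85,1),'gf',round(o['gripper_force'],1),'q',o['q'].round(2))
    for t in targets: print('tool cm to',t,((M.T@Rb@(np.array(t)/1e3-b))*100).round(2))
E
python3 -c "
from h import *
st([-11.7,-6,180],[-11.7,-6,62])"
```

```text
t 0.9 base mm [-235.1  784.4  294.3] yaw_y 10.7 z [-0.    -0.001 -1.   ] F [-0.2 -0.   0. ] gap mm 85.0 gf 0.0 q [ 1.26  0.3   1.56 -0.    1.28  1.07]
tool cm to [-11.7, -6, 180] [-78.91  22.77  11.47]
tool cm to [-11.7, -6, 62] [-78.9   22.78  23.27]
```

{"method": "drive_tool", "body": {
  "plan": [
    [0,0,0,-3.9,1.1,0,-1],
    [0,0,0,-3.9,1.1,0,-1],
    [0,0,0,-3.9,1.1,0,-1],
    [0,0,0,-3.9,1.1,0,-1],
    [0,0,0,-3.9,1.1,0,-1],
    [0,0,0,-3.9,1.1,0,-1],
    [0,0,0,-3.9,1.1,0,-1],
    [0,0,0,-3.9,1.1,0,-1],
    [0,0,0,-3.9,1.1,0,-1],
    [0,0,0,-3.9,1.1,0,-1]
  ]
}}

```text
time_s: 1.73
position: [0.3727, 0.2317, 0.2943]
ee_rot: [1.998, 2.425, 0.0]
ft_force: [1.3, -0.1, 0.5]
finger_gap: 1.0
gripper_force: 0.0
```

{"method": "drive_tool", "body": {
  "plan": [
    [0,0,0,-3.9,1.1,0,-1],
    [0,0,0,-3.9,1.1,0,-1],
    [0,0,0,-3.9,1.1,0,0],
    [0,0,0,-3.9,1.1,0,0.2],
    [0,0,0,-3.9,1.1,0,0.2],
    [0,0,0,-3.9,1.1,0,0.2],
    [0,0,0,-3.9,1.1,0,0.2],
    [0,0,0,-3.9,1.1,0,0.2],
    [0,0,0,-3.9,1.1,0,0.2],
    [0,0,0,-3.9,1.1,0,0.2]
  ]
}}

```text
time_s: 2.57
position: [0.5552, -0.1303, 0.2941]
ee_rot: [-1.998, -2.424, -0.0]
ft_force: [0.7, -0.0, -0.2]
finger_gap: 0.402
gripper_force: 0.0
```

{"method": "drive_tool", "body": {
  "plan": [
    [0,0,0.3,-0.9,0.8,3,0.2],
    [0,0,0,0,0,4,0.2],
    [0,0,0,0,0,4,0.2],
    [0,0,0,0,0,2,0.2],
    [0,0,0,0,0,0,0.2]
  ]
}}

```text
time_s: 2.98
position: [0.5609, -0.1349, 0.1591]
ee_rot: [-2.0, -2.412, 0.006]
ft_force: [-0.2, -1.1, 0.0]
finger_gap: 0.395
gripper_force: 0.0
```

```bash
python3 -c "
from h import *
st([-11.7,-6,62])
snap('scene','s1');c=snap('wrist','w1')
a=cv2.imread('pics/s1.png')[150:300,260:440];b=cv2.imread('pics/w1.png')
cv2.imwrite('pics/m1.png',np.hstack([cv2.resize(a,(400,333)),cv2.resize(b,(400,300))[:,:] if 0 else cv2.resize(b,(400,333))]))"
```

```text
t 2.98 base mm [-10.   -3.1 159.1] yaw_y 10.7 z [-0.009  0.002 -1.   ] F [-0.4 -1.1  0. ] gap mm 33.6 gf 0.0 q [-0.24  0.36  1.8  -0.    0.99 -0.43]
tool cm to [-11.7, -6, 62] [-0.33 -0.09  9.71]
```

View pics/m1.png

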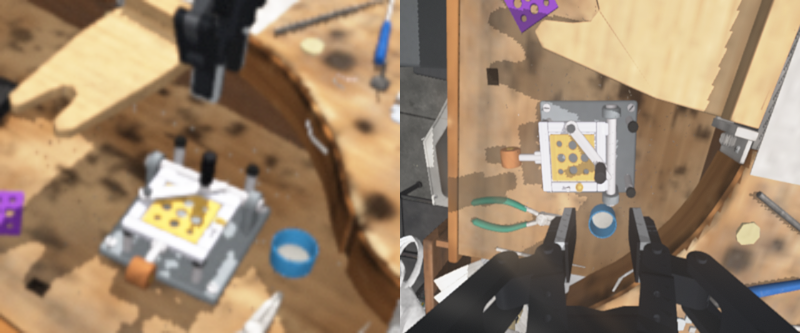

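The wrist view shows the knob at about px (281,217) at full scale, the drum at (153,197) and the fingers either side. I'll compare that with the fitted model.

Run:
```python
from h import *
c=load('w1');Rb=R.from_euler('z',YAW).as_matrix();k=.684
P=np.array([[-112,0,40],[22,33,56],[22,-33,56],[-42+48*np.sin(k),31-48*np.cos(k),85],[-42+48*np.sin(k),31-48*np.cos(k),53],[-42,31,49]])/1e3
p=proj(c,P@Rb.T+B0);a=c['frame'][:,:,::-1].copy()
for q in p: cv2.circle(a,tuple((q*8).astype(int)),12,(255,0,255),1,shift=3)
print(p.round(1).tolist())
cv2.imwrite('pics/m2.png',cv2.resize(a[110:280,120:350],(800,591),interpolation=3))
```

```text
[[155.4, 199.2], [326.0, 161.2], [323.1, 244.7], [279.5, 225.9], [280.1, 211.2], [239.4, 162.5]]
```

View pics/m2.png

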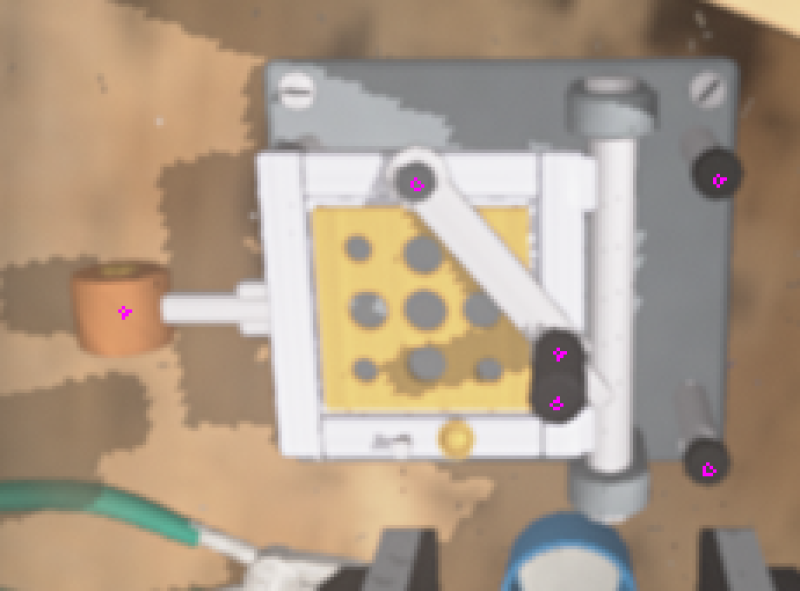

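The model points lie within about 1 mm of the features. I descend to straddle the knob, then push.

{"method": "drive_tool", "body": {
  "plan": [
    [0,0,0,-0.4,0,3,0.2],
    [0,0,0,-0.2,0,3,0.2],
    [0,0,0,0,0,2.5,0.2],
    [0,0,0,0,0,1.3,0.2],
    [0,0,0,0,0,0,0.2]
  ]
}}

```text
time_s: 3.5
position: [0.5654, -0.1413, 0.0658]
ee_rot: [-2.004, -2.418, 0.001]
ft_force: [-0.8, 0.7, 0.4]
finger_gap: 0.404
gripper_force: 0.0
```

{"method": "drive_tool", "body": {
  "plan": [
    [0,0,0,0,-0.4,0,0.2],
    [0,0,0,-0.05,-0.4,0,0.2],
    [0,0,0,-0.05,-0.4,0,0.2],
    [0,0,0,-0.05,-0.4,0,0.2],
    [0,0,0,-0.05,-0.4,0,0.2],
    [0,0,0,-0.05,-0.4,0,0.2],
    [0,0,0,-0.05,-0.4,0,0.2],
    [0,0,0,0,0,0,0.2]
  ]
}}

```text
time_s: 4.17
position: [0.5376, -0.1497, 0.0663]
ee_rot: [-2.004, -2.418, 0.001]
ft_force: [-0.3, -0.0, 0.0]
finger_gap: 0.404
gripper_force: 0.0
```

```bash
python3 -c "
from h import *
st([-53,-12,60])"
```

```text
t 4.17 base mm [-35.7 -13.2  66.3] yaw_y 10.7 z [-0.001  0.    -1.   ] F [-0.3  0.   0. ] gap mm 34.3 gf 0.0 q [-0.27  0.46  1.9  -0.    0.78 -0.46]
tool cm to [-53, -12, 60] [ 0.11 -1.73  0.63]
```

{"method": "drive_tool", "body": {
  "plan": [
    [0,0,0,0,-0.35,0.2,0.2],
    [0,0,0,0,-0.35,0.1,0.2],
    [0,0,0,0,-0.3,0,0.2],
    [0,0,0,0,-0.3,0,0.2],
    [0,0,0,0,-0.3,0,0.2],
    [0,0,0,0,-0.2,0,0.2],
    [0,0,0,0,0,0,0.2]
  ]
}}

```text
time_s: 4.75
position: [0.521, -0.1529, 0.0634]
ee_rot: [2.004, 2.418, 0.001]
ft_force: [2.8, -0.2, -0.5]
finger_gap: 0.399
gripper_force: 1.2
```

```bash
python3 -c "
from h import *
st([-53,-12,60])
snap('scene','s3');snap('wrist','w3');a=cv2.imread('pics/s3.png')[200:300,280:400];b=cv2.imread('pics/w3.png')
cv2.imwrite('pics/m3.png',np.hstack([cv2.resize(a,(400,333),interpolation=3),cv2.resize(b,(400,333))]))"
```

```text
t 4.75 base mm [-52.6 -13.2  63.4] yaw_y 10.7 z [ 0.001  0.    -1.   ] F [ 2.7 -0.7 -0.5] gap mm 33.9 gf 1.2 q [-0.29  0.45  1.94  0.    0.76 -0.48]
tool cm to [-53, -12, 60] [ 0.12 -0.04  0.34]
```

View pics/m3.png

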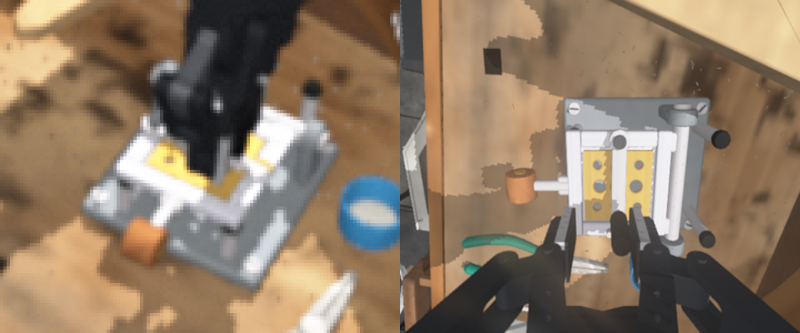

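The bar looks almost parallel to the hinge, with 2.7 N at the knob, so it may still be on the ball. I push on.

{"method": "drive_tool", "body": {
  "plan": [
    [0,0,0,0,-0.1,0,0.2],
    [0,0,0,0,-0.1,0,0.2],
    [0,0,0,0,0,0,0.2]
  ]
}}

```text
time_s: 5.1
position: [0.5204, -0.1531, 0.0635]
ee_rot: [2.003, 2.417, 0.003]
ft_force: [7.7, 3.2, -3.6]
finger_gap: 0.402
gripper_force: 4.1
```

{"method": "drive_tool", "body": {
  "plan": [
    [0,0,0,0,-0.1,0,0.2],
    [0,0,0,0,-0.1,0,0.2],
    [0,0,0,0,0,0,0.2]
  ]
}}

```text
time_s: 5.35
position: [0.5199, -0.1532, 0.0637]
ee_rot: [2.002, 2.415, 0.006]
ft_force: [13.6, 5.6, -7.5]
finger_gap: 0.398
gripper_force: 6.9
```

{"method": "drive_tool", "body": {
  "plan": [
    [0,0,0,0,-0.1,0,0.2],
    [0,0,0,0,-0.1,0,0.2],
    [0,0,0,0,0,0,0.2]
  ]
}}

```text
time_s: 5.6
position: [0.5193, -0.1534, 0.0638]
ee_rot: [2.001, 2.414, 0.008]
ft_force: [18.8, 9.2, -10.8]
finger_gap: 0.395
gripper_force: 9.8
```

The force rises steeply to 21 N, so the bar is against its stop. I back off, rise, rotate and go over the handle.

{"method": "drive_tool", "body": {
  "plan": [
    [0,0,0,0,0.6,0,0.2],
    [0,0,0,0,0.6,0,0.2],
    [0,0,0,0,0,-2,0.2],
    [0,0,0,0,0,-3,0.2],
    [0,0,0,0,-1,-3,0.2],
    [0,0,0,0,-3,0,0.2],
    [0,0,0,0,-3,0,0.2],
    [0,0,0,0,0,0,0.2]
  ]
}}

```text
time_s: 6.27
position: [0.4521, -0.1644, 0.1428]
ee_rot: [-2.001, -2.415, 0.005]
ft_force: [-1.2, -0.2, -0.7]
finger_gap: 0.396
gripper_force: 0.0
```

{"method": "drive_tool", "body": {
  "plan": [
    [0,0,6.9,0,0,0,0.2],
    [0,0,6.9,0,0,0,0.2],
    [0,0,6.9,0,0,0,0.2],
    [0,0,6.9,0,0,0,0.2],
    [0,0,6.9,0,0,0,0.2],
    [0,0,6.9,0,0,0,0.2],
    [0,0,6.9,0,0,0,0.2],
    [0,0,6.9,0,0,0,0.2],
    [0,0,6.9,0,0,0,0.2],
    [0,0,6.9,0,0,0,0.2]
  ]
}}

```text
time_s: 7.1
position: [0.4573, -0.1646, 0.1429]
ee_rot: [-3.024, -0.849, 0.003]
ft_force: [-0.2, -0.1, 0.5]
finger_gap: 0.403
gripper_force: 0.0
```

{"method": "drive_tool", "body": {
  "plan": [
    [0,0,6.9,0,0,0,0.2],
    [0,0,6.9,0,0,0,0.2],
    [0,0,6.9,0,0,0,0.2],
    [0,0,0,0,0,0,0.2],
    [0,0,0,0,0,0,0.2]
  ]
}}

```text
time_s: 7.52
position: [0.4575, -0.1646, 0.143]
ee_rot: [-3.126, -0.307, 0.002]
ft_force: [0.9, -0.6, -0.3]
finger_gap: 0.397
gripper_force: 0.0
```

Run:
```python
from h import *
st([-112,0,100],[-112,0,21])
c=snap('wrist','w4');Rb=R.from_euler('z',YAW).as_matrix();k=0
P=np.array([[-112,0,40],[-112,9,51],[-112,-9,51],[-42+48*np.sin(k),31-48*np.cos(k),85],[-42,31,49],[22,33,56]])/1e3
p=proj(c,P@Rb.T+B0);a=c['frame'][:,:,::-1].copy()
for q in p: cv2.circle(a,tuple((q*8).astype(int)),12,(255,0,255),1,shift=3)
print(p.round(1).tolist())
cv2.imwrite('pics/m4.png',cv2.resize(a,(800,600),interpolation=3))
```

```text
t 7.52 base mm [-117.1  -12.6  143. ] yaw_y -78.8 z [-0.001  0.    -1.   ] F [ 0.8 -0.8 -0.3] gap mm 33.7 gf 0.0 q [-0.35  0.25  2.01 -0.    0.89  1.03]
tool cm to [-112, 0, 100] [ 0.52 -1.25  4.3 ]
tool cm to [-112, 0, 21] [ 0.53 -1.25 12.2 ]
[[267.2, 201.5], [254.0, 205.9], [279.1, 206.1], [292.9, 105.1], [218.4, 103.3], [206.9, -12.0]]
```

View pics/m4.png

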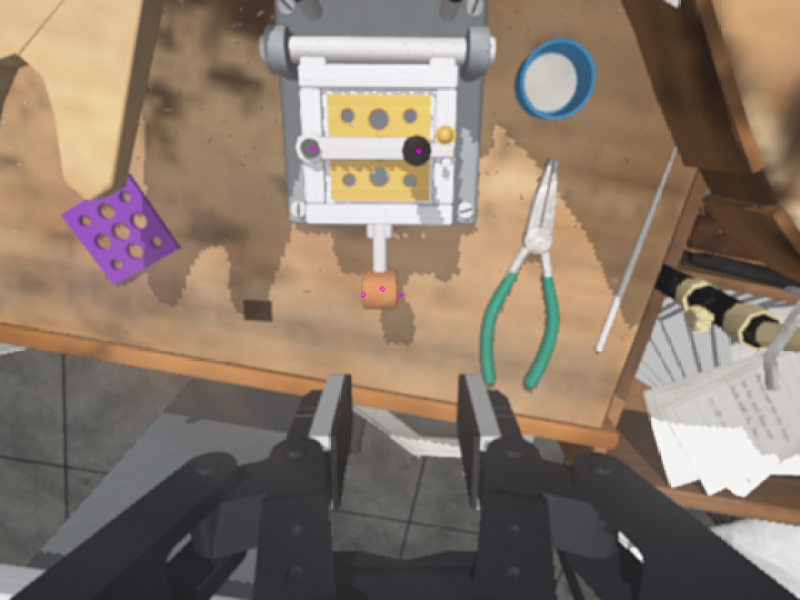

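The keeper is shut: the bar and knob sit exactly on the angle-0 model points, and the plate is under it. The drum is at (380,290), about 0.7 mm to +y of the model. I descend onto it.

{"method": "drive_tool", "body": {
  "plan": [
    [0,0,0,0.5,-1.3,2,0.2],
    [0,0,0,0,0,3,0.2],
    [0,0,0,0,0,3,0.2],
    [0,0,0,0,0,2.5,0.2],
    [0,0,0,0,0,1.5,0.2],
    [0,0,0,0,0,0,0.2],
    [0,0,0,0,0,0,0.2]
  ]
}}

```text
time_s: 8.15
position: [0.4598, -0.1509, 0.0228]
ee_rot: [-3.126, -0.305, 0.003]
ft_force: [1.1, 0.4, 0.1]
finger_gap: 0.396
gripper_force: 0.0
```

```bash
python3 -c "
from h import *
st([-112,.7,21])"
```

```text
t 8.15 base mm [-112.3    0.5   22.8] yaw_y -78.9 z [-0.002  0.001 -1.   ] F [1.2 0.2 0.1] gap mm 33.7 gf 0.0 q [-0.32  0.46  2.08 -0.    0.61  1.06]
tool cm to [-112, 0.7, 21] [ 0.03 -0.02  0.18]
```

{"method": "drive_tool", "body": {
  "plan": [
    [0,0,0,0,0,0.1,0.6],
    [0,0,0,0,0,0,1],
    [0,0,0,0,0,0,1],
    [0,0,0,0,0,0,1],
    [0,0,0,0,0,0,1],
    [0,0,0,0,0,0,1]
  ]
}}

```text
time_s: 8.65
position: [0.4611, -0.1511, 0.0232]
ee_rot: [3.127, 0.301, 0.002]
ft_force: [0.2, 5.0, 7.7]
finger_gap: 0.199
gripper_force: 61.3
```

Run:
```python
from h import *
st()
o=get_obs();th=np.linspace(0,1.545,21)
d=np.c_[112-112*np.cos(th),112*np.sin(th)]
print(np.diff(d,axis=0).round(1).tolist(),d[-1])
```

```text
t 8.65 base mm [-1.11e+02  1.00e-01  2.32e+01] yaw_y -79.0 z [ 0.002 -0.    -1.   ] F [1.2 4.9 7.7] gap mm 16.9 gf 61.3 q [-0.32  0.45  2.08  0.    0.61  1.06]
[[0.3, 8.6], [1.0, 8.6], [1.7, 8.5], [2.3, 8.3], [2.9, 8.1], [3.6, 7.9], [4.2, 7.6], [4.7, 7.2], [5.3, 6.9], [5.8, 6.4], [6.3, 6.0], [6.7, 5.5], [7.1, 4.9], [7.5, 4.4], [7.8, 3.8], [8.1, 3.2], [8.3, 2.5], [8.4, 1.9], [8.6, 1.2], [8.6, 0.6]] [109.11113182 111.96273684]
```

Gripped: 61 N, gap 17 mm. I follow the arc upwards, first half.

{"method": "drive_tool", "body": {
  "plan": [
    [0,0,0,0.03,0,-0.86,1],
    [0,0,0,0.1,0,-0.86,1],
    [0,0,0,0.17,0,-0.85,1],
    [0,0,0,0.23,0,-0.83,1],
    [0,0,0,0.29,0,-0.81,1],
    [0,0,0,0.36,0,-0.79,1],
    [0,0,0,0.42,0,-0.76,1],
    [0,0,0,0,0,0,1],
    [0,0,0,0,0,0,1]
  ]
}}

```text
time_s: 9.4
position: [0.4763, -0.1481, 0.0804]
ee_rot: [3.127, 0.302, 0.0]
ft_force: [1.9, 1.8, -2.4]
finger_gap: 0.202
gripper_force: 60.1
```

Run:
```python
from h import *
st()
```

```text
t 9.4 base mm [-95.5   0.1  80.4] yaw_y -79.0 z [ 0. -0. -1.] F [ 2.2  1.4 -2.4] gap mm 17.2 gf 60.1 q [-0.3   0.37  2.02 -0.    0.75  1.07]
```

{"method": "drive_tool", "body": {
  "plan": [
    [0,0,0,0.47,0,-0.72,1],
    [0,0,0,0.53,0,-0.69,1],
    [0,0,0,0.58,0,-0.64,1],
    [0,0,0,0.63,0,-0.6,1],
    [0,0,0,0.67,0,-0.55,1],
    [0,0,0,0.71,0,-0.49,1],
    [0,0,0,0.75,0,-0.44,1],
    [0,0,0,0,0,0,1],
    [0,0,0,0,0,0,1]
  ]
}}

```text
time_s: 10.15
position: [0.5195, -0.1397, 0.1223]
ee_rot: [3.127, 0.302, 0.0]
ft_force: [-5.4, -2.1, 8.1]
finger_gap: 0.196
gripper_force: 61.8
```

{"method": "drive_tool", "body": {
  "plan": [
    [0,0,0,0.78,0,-0.38,1],
    [0,0,0,0.81,0,-0.32,1],
    [0,0,0,0.83,0,-0.25,1],
    [0,0,0,0.84,0,-0.19,1],
    [0,0,0,0.4,0,-0.06,1],
    [0,0,0,0.4,0,-0.04,1],
    [0,0,0,0,0,0,1],
    [0,0,0,0,0,0,1]
  ]
}}

```text
time_s: 10.82
position: [0.5602, -0.132, 0.1348]
ee_rot: [3.126, 0.302, 0.004]
ft_force: [0.1, 0.6, 8.8]
finger_gap: 0.203
gripper_force: 61.7
```

Run:
```python
from h import *
st([-1.9,.1,135.2])
```

```text
t 10.82 base mm [-1.010e+01 -1.000e-01  1.348e+02] yaw_y -79.0 z [ 0.003 -0.    -1.   ] F [0.2 0.6 8.8] gap mm 17.2 gf 61.7 q [-0.23  0.39  1.83  0.    0.93  1.14]
tool cm to [-1.9, 0.1, 135.2] [ 0.82 -0.02 -0.04]
```

{"method": "drive_tool", "body": {
  "plan": [
    [0,0,0,0.3,0,-0.1,1],
    [0,0,0,0.3,0,-0.02,1],
    [0,0,0,0.1,0,0,1],
    [0,0,0,0,0,0,1],
    [0,0,0,0,0,0,1]
  ]
}}

```text
time_s: 11.23
position: [0.5664, -0.1308, 0.1353]
ee_rot: [3.127, 0.301, 0.002]
ft_force: [-0.2, -0.8, 5.0]
finger_gap: 0.196
gripper_force: 61.2
```

Run:
```python
from h import *
st([-1.9,.1,135.2])
from scipy.optimize import least_squares
Rb=R.from_euler('z',YAW).as_matrix()
o=get_obs()
W=np.array([[.4611,-.1511,.0232],[.4763,-.1481,.0804],[.5195,-.1397,.1223],[.5602,-.132,.1348],o['position']])
p=((W-B0)@Rb)[:,[0,2]]*1e3
s=least_squares(lambda c:np.hypot(*(p-c).T)-112,[0,23]);print(s.x,s.fun,np.arctan2(p[:,1]-s.x[1],s.x[0]-p[:,0]))
c=snap('side','sd5');c2=snap('scene','sc5')
a=cv2.imread('pics/sd5.png')[170:280,260:380];b=cv2.imread('pics/sc5.png')[175:295,280:410]
cv2.imwrite('pics/m5.png',np.hstack([cv2.resize(a,(400,367),interpolation=3),cv2.resize(b,(400,367),interpolation=3)]))
```

```text
t 11.23 base mm [ -3.8  -0.  135.3] yaw_y -79.0 z [ 0.001 -0.    -1.   ] F [-0.4 -0.7  5. ] gap mm 16.7 gf 61.2 q [-0.23  0.39  1.81 -0.    0.93  1.15]
tool cm to [-1.9, 0.1, 135.2] [ 0.19 -0.01  0.01]
[ 0.9353635 23.3702598] [-0.04105165  0.06256127 -0.02327416 -0.02518291  0.01373457] [-1.52073479e-03  5.33917896e-01  1.08324975e+00  1.47208658e+00
  1.52838035e+00]
```

View pics/m5.png

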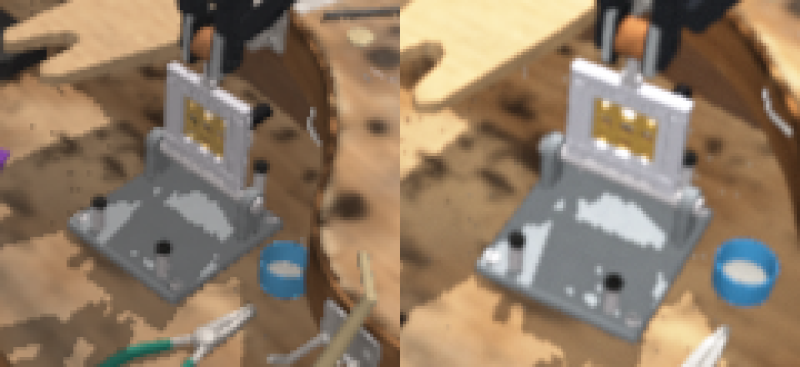

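The frame stands nearly upright, with the plate held and its holes lit. The arc fit (residual under 0.07 mm) gives 1.528 rad, so it needs +1.9 mm.

{"method": "drive_tool", "body": {
  "plan": [
    [0,0,0,0.1,0,-0.03,1],
    [0,0,0,0.09,0,-0.03,1],
    [0,0,0,0,0,0,1],
    [0,0,0,0,0,0,1],
    [0,0,0,0,0,0,1],
    [0,0,0,0,0,0,1]
  ]
}}

```text
time_s: 11.83
position: [0.5674, -0.1304, 0.1354]
ee_rot: [3.127, 0.301, 0.0]
ft_force: [1.0, -3.4, 2.3]
finger_gap: 0.198
gripper_force: 60.8
```

Run:
```python
from h import *
st([-1.95,0,135.3])
```

```text
t 11.83 base mm [-2.700e+00  1.000e-01  1.354e+02] yaw_y -79.0 z [ 0. -0. -1.] F [ 0.3 -3.6  2.3] gap mm 16.8 gf 60.8 q [-0.23  0.4   1.81 -0.    0.94  1.15]
tool cm to [-1.95, 0, 135.3] [0.08 0.01 0.01]
```

{"method": "drive_tool", "body": {
  "plan": [
    [0,0,0,0.08,0,0,1],
    [0,0,0,0,0,0,1],
    [0,0,0,0,0,0,1],
    [0,0,0,0,0,0,1],
    [0,0,0,0,0,0,1],
    [0,0,0,0,0,0,1]
  ]
}}

```text
time_s: 12.33
position: [0.5681, -0.1303, 0.1354]
ee_rot: [3.127, 0.301, 0.0]
ft_force: [2.1, -4.7, 0.9]
finger_gap: 0.199
gripper_force: 60.8
```

Run:
```python
from h import *
st([-1.95,0,135.3])
```

```text
t 12.33 base mm [-2.000e+00  1.000e-01  1.354e+02] yaw_y -79.0 z [ 0. -0. -1.] F [ 1.2 -5.   0.9] gap mm 16.9 gf 60.8 q [-0.23  0.4   1.81 -0.    0.94  1.15]
tool cm to [-1.95, 0, 135.3] [0.   0.01 0.01]
```

```bash
python3 -c "
from bench import hand_in
print(hand_in())"
```

```text
the job is handed in; nothing more can be done
None
```

I swung the keeper shut against its stop and raised the frame to about 1.545 rad, still gripping the handle, with the plate in the frame; I handed in at about 12.3 s of the allowed 43 s and no verdict came back.

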